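# Feel which case holds the battery, and in which end, and lay it on the charger

### The job

One of the three identical closed white cases holds a heavy battery pack, at one of its ends: find out by feel which case it is and which end is the heavy one. Lower that case gently, lid up, into the grey charging cradle, lying flat between the corner guides with its battery end on the blue charging pad, and let go. Leave the two empty cases lying where they were and do not disturb the bottle and the syringes.

Things in the scene. Friction and masses are not known exactly. Their poses are not given: they have to be found in the camera images.
- case_a_mid (a point): closed, rigid, opaque white case with grey trim, 160 long x 50 wide x 60 high (mm), lying lid up. Point: its centre, 30 above its underside; x along its length, y across, z up. Its ends look the same and the three cases look alike. Its smooth long sides, 50 apart, can be gripped anywhere. Weight: empty 0.21 kg, evenly spread; the one with the battery 0.49 to 0.56 kg.
- case_b_mid (a point): second white case, outwards the same as case_a; point and axes likewise. In whichever case it is, the battery sits about 50 mm from the case's middle, in the +x or the -x end; this cannot be seen.
- case_c_mid (a point): third white case, outwards the same as case_a; point and axes likewise
- cradle_bed (a point): grey charging cradle, fixed: base 200 x 90 x 10 (mm), long along its y. Point: its middle, 16 above the cart top, level with the upper faces of its two pads, on which a case lies lengthwise along y. Guides at the corners and ends rise 12 above the pads with 6 play all round a case; the middle 126 of both long sides is open for fingers. z up.
- charge_pad: blue charging pad of the cradle, 46 x 40 x 6 mm, fixed, centred 54 mm along the cradle's +y, under one end of a case; origin at the centre of its underside, 10 mm above the cart top; axes as the cradle's
- rest_pad: black plain pad of the cradle, same size, centred 54 mm along the cradle's -y; origin at the centre of its underside
- vial_bottle: bystander: standing white bottle with yellow cap, 48 mm across, 95 mm high; origin under its centre
- syringe_a: bystander: capped syringe with blue cap, lying, 160 mm long along its x, 40 mm wide at the finger flange, 29 mm high; origin under its middle
- syringe_b: bystander: the same with orange cap
Things that resemble listed ones, but are neither listed nor needed, are in the scene too. Leave any green look-alike of the part that bears case_b_mid alone. What is shaped like the part that bears case_a_mid but brown or red is not meant.

How it is judged:
By the outcome, as a careful person would: the job done as asked, in the order asked, and still so for the second after the job is handed in, with the robot touching nothing.
It also fails if it takes over 64 s, if anything falls off the work surface, if the arm or the gripper's body presses on something with over 40 N, if the wrist force passes 120 N, or if a joint passes its speed limit or range.

### The arm

A 6-joint arm with a two-finger parallel gripper is mounted at the origin on the work surface. World frame = base frame: x ahead of the robot, y to its left, z up, the work surface at z = 0. Lengths are in m, angles in rad, forces in N, time in s.
With the tool pointing down it reaches from about 0.25 to 0.775 m from the base axis. Payload 4 kg.
Tool frame: the origin (TCP) lies at the very end of the fingers, on their centre line; the grasp point (between the pads) lies 19 mm behind it; x points along the fingers, y is the direction in which the jaws open and shut, and the axes are right-handed (so a half turn about x gives the same grasp; the last joint's range is limited). The gripper opens to 94 mm and grips with 3 to 60 N. Pads are 16 mm wide; open, the fingers measure 119 mm over their backs; the gripper's body (75 mm by 177 mm) begins 78 mm behind the grasp point.
Start: joints at [1.117, 0.087, 1.371, -0, 1.684, -0.103], TCP at [0.189, 0.517, 0.206] pointing down, gripper open.
Joint ranges: [-3.1, 3.1], [-0.76, 2.03], [0.27, 2.55], [-1.08, 4.22], [0.17, 2.65], [-2.57, 2.57]. Speed limits (rad/s): [2.79, 2.79, 3.14, 3.14, 3.14, 3.14].

### API

Orientations are given as [roll, pitch, yaw] about the fixed x, y, z axes, in that order (R = Rz(yaw) Ry(pitch) Rx(roll)).
In Python, from bench import robot gives the robot as it stands.
- The arm moves only by the tool carry_out, never from a script. Its argument "targets" is a list of rows, each a list of 5 numbers: the closure, from 0 (fully open) to 1 (shut), then the shift along the tool's x, y, z in cm, then the turn about the tool's x in degrees. In form: [[fingers, tx, ty, tz, turn], ...]. A call has 1 to 20 rows; each row shifts and turns the commanded pose from where the row before left it, along the tool's axes as they then stand; what a row does not reach is not made up. A row lasts 1/10 s, in which the tool goes at most 50 mm and 8.59 degrees, less where a joint would pass 70% of its speed; a pose out of reach is approached as far as the arm can. A call is refused whole if a number of a shift passes 5 or a number of a turn 8.59, either way. A call with a gripper value outside its range is refused whole. The fingers move at their own pace and stop on an object; the grip force is fixed at half the most. Time passes only in rows, so rows that do not move let the fingers close. It gives the time, the measured TCP pose, the force and the opening at its end, in the units of the state.
- robot.get_obs(): the state, without advancing time (a new reading comes with each control period).
- robot.snapshot(name): name is "scene" or "top" or "wrist"; returns a dict with "image" (420x560x3 uint8, red, green, blue), "camera_matrix" (3x3 intrinsics, pixels), "pose" (4x4, takes a point from camera to world coordinates). Camera axes: x right, y up, looking along -z (the intrinsics and any distortion apply to the point x, -y, -z); pixel columns grow to the right and rows downward; lengths in m; the calibration is good to about 2 mm. A picture is of the moment at which its call begins. There is no depth.
- robot.close_job(): hands the job in, once; it reports no verdict.
The state is a dict: "time": time; "joint_positions": joint angles; "qvel": joint speeds; "joint_torque": joint torques, N m; "tool_pos": TCP position; "ee_rot": TCP orientation; "wrist_force": force on the tool from outside, world axes, zero at the start; "wrist_torque": the same for the moment, N m; "width": finger opening in m.
Only numpy, scipy, OpenCV 4.12 (cv2) and the standard library are available. Lean on these libraries where they do the work, as an engineer would, in place of code of your own. Each camera call takes 0.05 s, during which the arm holds its last target. There are 200 camera calls.

## Working session

There is one attempt and no reset: what is moved stays moved. The work goes in short steps, Python scripts to look and compute and a tool call to move; the robot and the scene stay as the last step left them, time stands still between calls to the robot, and variables do not carry over. Pictures are saved under pics/ and viewed, about 8 in all and at most 12, crops included, and the job is handed in when it is done.

Besides the shell and the picture viewer there is one more tool, called by a JSON object that holds its "name" and its "arguments", one argument or row to a line. carry_out: Moves the arm, as the interface text tells. Its arguments: {"type":"object","properties":{"targets":{"type":"array","items":{"type":"array","items":{"type":"number"}}}},"required":["targets"]}

```bash
mkdir -p pics; python3 - <<'E'
from bench import robot
import cv2,numpy as np,pickle
d={}
for n in("scene","top"):
    s=robot.snapshot(n); d[n]=s; cv2.imwrite(f"pics/{n}0.png",s["image"][:,:,::-1]); print(n,s["camera_matrix"].round(1).tolist(),s["pose"].round(3).tolist(), s.keys())
pickle.dump(d,open("d.pkl","wb"))
o=robot.get_obs();print({k:np.round(v,3).tolist() for k,v in o.items()})
E
ls
```

```text
scene [[405.6, 0.0, 277.4], [0.0, 405.6, 207.9], [0.0, 0.0, 1.0]] [[0.796, -0.409, 0.446, 1.011], [0.605, 0.554, -0.572, -0.639], [-0.013, 0.725, 0.688, 0.864], [0.0, 0.0, 0.0, 1.0]] dict_keys(['image', 'camera_matrix', 'pose'])
top [[405.8, 0.0, 283.7], [0.0, 405.8, 211.9], [0.0, 0.0, 1.0]] [[0.012, 0.991, -0.132, 0.352], [-1.0, 0.013, 0.005, 0.024], [0.007, 0.132, 0.991, 1.054], [0.0, 0.0, 0.0, 1.0]] dict_keys(['image', 'camera_matrix', 'pose'])
{'time': 0.1, 'joint_positions': [1.117, 0.088, 1.372, -0.0, 1.684, -0.103], 'qvel': [0.0, -0.003, -0.006, 0.001, 0.002, -0.001], 'joint_torque': [0.002, -34.125, -30.33, 0.072, 0.03, -0.0], 'tool_pos': [0.189, 0.516, 0.204], 'ee_rot': [-1.672, 1.569, -2.023], 'wrist_force': [-0.119, -0.112, 0.01], 'wrist_torque': [0.012, 0.047, -0.069], 'width': 0.094}
d.pkl
pics
```

View pics/scene0.png

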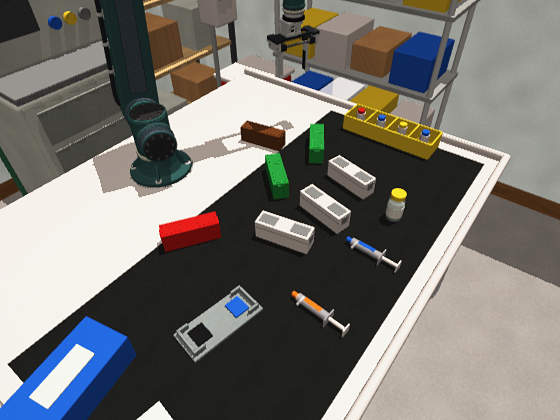

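View pics/top0.png

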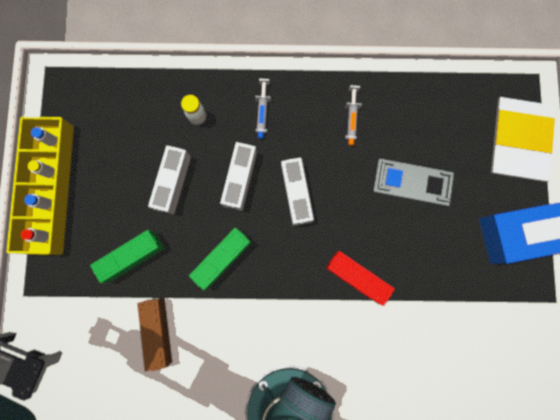

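The scene view shows three white cases, the bottle and syringes beyond them, and the cradle with its blue pad. In the top view the cases are near px (169,180), (238,176) and (297,191). The cradle is near (414,182), with its blue pad to the left (+y).

```bash
cat > h.py <<'E'
import numpy as np,cv2
def ray(s,px,z):
    K,P=s["camera_matrix"],s["pose"]
    px=np.atleast_2d(np.array(px,float)); d=np.c_[(px[:,0]-K[0,2])/K[0,0],-(px[:,1]-K[1,2])/K[1,1],-np.ones(len(px))]@P[:3,:3].T
    t=(z-P[2,3])/d[:,2]; return P[:3,3]+d*t[:,None]
E
python3 - <<'E'
import pickle,cv2,numpy as np
from h import ray
d=pickle.load(open("d.pkl","rb"))
s=d["top"]; im=s["image"]; hsv=cv2.cvtColor(im,cv2.COLOR_RGB2HSV)
W=((hsv[...,1]<40)&(hsv[...,2]>90)).astype(np.uint8); roi=np.zeros_like(W); roi[130:240,140:330]=1; W*=roi
n,l,st,c=cv2.connectedComponentsWithStats(W)
for i in range(1,n):
    if st[i,4]<300: continue
    m=(l==i).astype(np.uint8); v=hsv[...,2][m>0]
    r=cv2.minAreaRect(cv2.findContours(m,0,2)[0][0]); 
    b=ray(s,cv2.boxPoints(r),.06); e=np.linalg.norm(b-np.roll(b,1,0),axis=1)
    print("case",st[i],r,"centre60",ray(s,r[0],.06).round(4)[0],"edges",e.round(3)[:2],np.histogram(v,10))
m=((hsv[...,0]>100)&(hsv[...,0]<130)&(hsv[...,1]>120)); m[:, :370]=0; m[:,430:]=0;m[:140]=0;m[230:]=0
ys,xs=np.nonzero(m); B=ray(s,[xs.mean(),ys.mean()],.016)[0]; print("blue",len(xs),B.round(4))
g=((hsv[...,2]<60)); g[:,:420]=0;g[:,452:]=0;g[:172]=0;g[200:]=0
n,l,st,c=cv2.connectedComponentsWithStats(g.astype(np.uint8)); print(st,c)
# crops
a=cv2.resize(im[130:240,140:330],None,fx=4,fy=4,interpolation=cv2.INTER_CUBIC)
cv2.imwrite("pics/crop1.png",a[:,:,::-1])
E
```

```text
case [ 220  141   36   69 1515] ((237.85296630859375, 175.08822631835938), (23.040882110595703, 66.21221923828125), 14.03624439239502) centre60 [0.5757 0.1341 0.06  ] edges [0.057 0.168] (array([ 64,  45,  47,  29, 280, 229,  86,  82, 154, 499]), array([ 91. , 105.5, 120. , 134.5, 149. , 163.5, 178. , 192.5, 207. ,
       221.5, 236. ]))
case [ 148  145   41   68 1691] ((168.83514404296875, 178.91082763671875), (27.129423141479492, 66.83102416992188), 17.10272979736328) centre60 [0.5636 0.3057 0.06  ] edges [0.068 0.168] (array([239,  38,  41,  36, 194, 320,  82,  84, 137, 520]), array([ 91. , 105.4, 119.8, 134.2, 148.6, 163. , 177.4, 191.8, 206.2,
       220.6, 235. ]))
case [ 281  157   33   68 1487] ((296.660888671875, 190.3704376220703), (66.47920227050781, 22.589458465576172), 78.90628051757812) centre60 [ 0.5389 -0.0131  0.06  ] edges [0.168 0.057] (array([ 35,  36,  38,  29, 319, 184, 106,  76, 130, 534]), array([ 91. , 105.5, 120. , 134.5, 149. , 163.5, 178. , 192.5, 207. ,
       221.5, 236. ]))
blue 254 [ 0.5855 -0.2683  0.016 ]
[[     0      0    560    420 235003]
 [   427    177     15     17    196]
 [   451    199      1      1      1]] [[279.37002506 209.52029974]
 [434.46428571 185.21428571]
 [451.         199.        ]]
```

View pics/crop1.png

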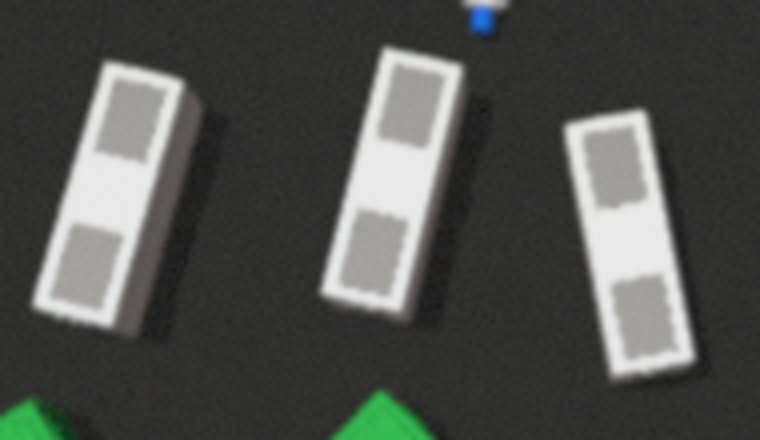

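The crop shows the three lid tops clearly, each with two grey patches. I'll threshold the lid faces only, to leave out the darker sides.

```bash
python3 - <<'E'
import pickle,cv2,numpy as np
from h import ray
from scipy.spatial.transform import Rotation as R
from bench import robot
d=pickle.load(open("d.pkl","rb"))
s=d["top"]; im=s["image"]; k=4
big=cv2.resize(im,None,fx=k,fy=k,interpolation=cv2.INTER_CUBIC); hsv=cv2.cvtColor(big,cv2.COLOR_RGB2HSV)
un=lambda p:(np.atleast_2d(p)+.5)/k-.5
W=((hsv[...,1]<40)&(hsv[...,2]>138)).astype(np.uint8); roi=np.zeros_like(W); roi[520:960,560:1320]=1; W*=roi
n,l,st,c=cv2.connectedComponentsWithStats(W)
for i in range(1,n):
    if st[i,4]<5000: continue
    r=cv2.minAreaRect(cv2.findContours((l==i).astype(np.uint8),0,2)[0][0]); b=ray(s,un(cv2.boxPoints(r)),.06)
    E=b-np.roll(b,1,0); e=np.linalg.norm(E,axis=1); v=E[np.argmax(e)]; v*=np.sign(v[0]); print("case",ray(s,un(r[0]),.06)[0].round(4),"area c",ray(s,un(c[i]),.06)[0].round(4),e[:2].round(4),"yaw",np.degrees(np.arctan2(v[1],v[0])).round(1))
m=(hsv[...,0]>100)&(hsv[...,0]<130)&(hsv[...,1]>120); m[:,:1480]=0;m[:,1720:]=0;m[:560]=0;m[920:]=0
g=hsv[...,2]<75; g[:,:1690]=0;g[:,1795:]=0;g[:695]=0;g[790:]=0
P=[]
for q in(m,g):
    n,l,st,c=cv2.connectedComponentsWithStats(q.astype(np.uint8)); i=1+np.argmax(st[1:,4])
    r=cv2.minAreaRect(cv2.findContours((l==i).astype(np.uint8),0,2)[0][0]); b=ray(s,un(cv2.boxPoints(r)),.016)
    P.append(ray(s,un(r[0]),.016)[0]);print("pad",P[-1].round(4),np.linalg.norm(b-np.roll(b,1,0),axis=1)[:2].round(4))
v=P[0]-P[1];print("cradle",(P[0]+P[1])/2,np.linalg.norm(v),"ydir deg",np.degrees(np.arctan2(v[1],v[0])))
print(R.from_euler('xyz',robot.get_obs()["ee_rot"]).as_matrix().round(3))
# triangulation check vs scene: project points into the scene view
q=d["scene"]; big=q["image"].copy()
for p in [P[0],P[1]]:
    x=(p-q["pose"][:3,3])@q["pose"][:3,:3]; u=q["camera_matrix"]@[x[0]/-x[2],-x[1]/-x[2],1]; print("in scene",u[:2].round(1))
hs=cv2.cvtColor(q["image"],cv2.COLOR_RGB2HSV); m=(hs[...,0]>100)&(hs[...,0]<130)&(hs[...,1]>120);m[:285]=0;m[325:]=0;m[:,:220]=0;m[:,260:]=0
ys,xs=np.nonzero(m);print("blue scene",xs.mean(),ys.mean())
E
```

```text
case [0.5766 0.1351 0.06  ] area c [0.5764 0.1348 0.06  ] [0.053  0.1652] yaw -12.0
case [0.5655 0.3115 0.06  ] area c [0.5653 0.3113 0.06  ] [0.0532 0.1653] yaw -13.2
case [ 0.5387 -0.0131  0.06  ] area c [ 0.5388 -0.0133  0.06  ] [0.1648 0.0541] yaw 11.4
pad [ 0.5856 -0.2684  0.016 ] [0.0394 0.046 ]
pad [ 0.566  -0.3741  0.016 ] [0.0371 0.0432]
cradle [ 0.57578061 -0.32126035  0.016     ] 0.10755465515641016 ydir deg 79.467487191781
[[-0.001  0.344  0.939]
 [-0.002  0.939 -0.344]
 [-1.    -0.002 -0.   ]]
in scene [234.9 305.1]
in scene [198.  332.4]
blue scene 236.28214285714284 306.28214285714284
```

```bash
cat > go.py <<'E'
import sys,numpy as np
from bench import robot
from scipy.spatial.transform import Rotation as R
o=robot.get_obs(); M=R.from_euler('xyz',o["ee_rot"]).as_matrix(); p=np.array(o["tool_pos"])
yaw=np.degrees(np.arctan2(M[1,2],M[0,2]))
print("t",o["time"],"tcp",p.round(4),"z-yaw",yaw.round(2),"down",M[:,0].round(3),"F",np.round(o["wrist_force"],2),"T",np.round(o["wrist_torque"],3),"w",round(o["width"],4))
if len(sys.argv)>1:
    a=list(map(float,sys.argv[1:])); t=(a[3]-yaw+180)%360-180
    print("shift cm",(M.T@(np.array(a[:3])-p)*100).round(2),"turn",-round(t,2))
E
python3 go.py .5655 .3115 .2 -13.2
```

```text
t 0.1 tcp [0.1888 0.5161 0.2044] z-yaw -20.1 down [-0.001 -0.002 -1.   ] F [-0.12 -0.11  0.01] T [ 0.012  0.047 -0.069] w 0.0942
shift cm [ 0.45 -6.26 42.4 ] turn -6.9
```

{"name": "carry_out", "arguments": {
  "targets": [
    [0,0,-0.3,2,0],
    [0,0,-0.6,4,0],
    [0,0,-0.6,4,0],
    [0,0,-0.6,4,0],
    [0,0,-0.6,4,0],
    [0,0,-0.6,4,0],
    [0,0,-0.6,4,0],
    [0,0,-0.6,4,0],
    [0,0,-0.6,4,0],
    [0,0,-0.6,4,0],
    [0,0,-0.6,3,0],
    [0,0,-0.6,1.4,0],
    [0,0,0,0,-6.9],
    [0,0,0,0,0],
    [0,0,0,0,0],
    [0,0,0,0,0]
  ]
}}

```text
time: 1.7
tool_pos: [0.5627, 0.3067, 0.2056]
ee_rot: [2.082, 1.571, 1.852]
wrist_force: [-0.1, 0.1, 0.1]
width: 0.094
```

```bash
python3 go.py .5655 .3115 .016 -13.2; python3 - <<'E'
from bench import robot
import cv2,pickle
s=robot.snapshot("wrist");pickle.dump(s,open("w1.pkl","wb"));cv2.imwrite("pics/w1.png",s["image"][:,:,::-1])
E
```

```text
t 1.7 tcp [0.5627 0.3067 0.2056] z-yaw -13.22 down [-0.  0. -1.] F [-0.14  0.12  0.07] T [ 0.033 -0.044  0.01 ] w 0.094
shift cm [18.96  0.53  0.16] turn -0.02
```

View pics/w1.png

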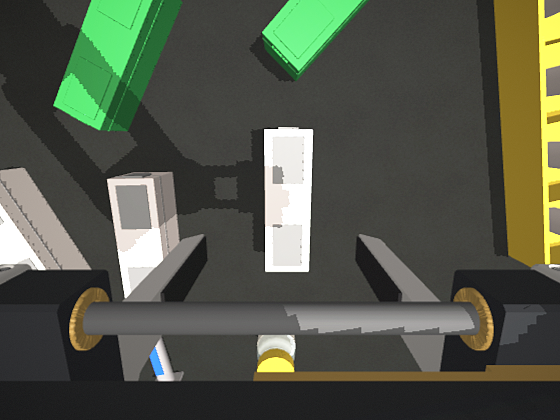

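The wrist view shows the case below, axis-aligned, spanning px (264..313, 128..271). The bottle is behind the far end.

```bash
python3 - <<'E'
import pickle,numpy as np
from h import ray
s=pickle.load(open("w1.pkl","rb"))
p=ray(s,[[264,128.5],[313,128.5],[309.5,271],[265.5,271]],.06);print(p.round(4),p.mean(0).round(4)); e=np.linalg.norm(p-np.roll(p,1,0),axis=1);print(e)
v=p[3]-p[0];print(np.degrees(np.arctan2(v[1],v[0])))
E
```

```text
[[0.4854 0.3073 0.06  ]
 [0.497  0.3569 0.06  ]
 [0.6536 0.3203 0.06  ]
 [0.6419 0.2703 0.06  ]] [0.5695 0.3137 0.06  ]
[0.16083359 0.05098446 0.16085338 0.05141981]
-13.303473850172878
```

{"name": "carry_out", "arguments": {
  "targets": [
    [0,2,0.6,0.4,0],
    [0,4,0,0,0],
    [0,4,0,0,0],
    [0,3,0,0,0],
    [0,3,0,0,0],
    [0,2,0,0,0],
    [0,0.9,0,0,0],
    [0,0,0,0,0],
    [0.4,0,0,0,0],
    [0.6,0,0,0,0],
    [0.6,0,0,0,0],
    [0.6,0,0,0,0],
    [0.6,0,0,0,0]
  ]
}}

```text
time: 3.05
tool_pos: [0.569, 0.311, 0.0171]
ee_rot: [0.683, 1.57, 0.452]
wrist_force: [0.4, 1.3, 0.6]
width: 0.0573
```

```bash
python3 go.py
```

```text
t 3.05 tcp [0.569  0.311  0.0171] z-yaw -13.2 down [ 0.001  0.    -1.   ] F [0.36 1.34 0.61] T [ 0.043  0.004 -0.04 ] w 0.0573
```

{"name": "carry_out", "arguments": {
  "targets": [
    [0.7,0,0,0,0],
    [0.7,0,0,0,0],
    [0.7,0,0,0,0],
    [0.7,0,0,0,0],
    [0.7,-0.3,0,0,0],
    [0.7,-0.4,0,0,0],
    [0.7,-0.4,0,0,0],
    [0.7,-0.4,0,0,0],
    [0.7,0,0,0,0],
    [0.7,0,0,0,0],
    [0.7,0,0,0,0],
    [0.7,0,0,0,0]
  ]
}}

```text
time: 4.25
tool_pos: [0.5685, 0.3109, 0.0312]
ee_rot: [-2.641, 1.57, -2.871]
wrist_force: [0.2, -1.4, -5.7]
width: 0.0496
```

```bash
python3 go.py
```

```text
t 4.25 tcp [0.5685 0.3109 0.0312] z-yaw -13.2 down [-0.001 -0.    -1.   ] F [ 0.16 -1.36 -5.7 ] T [ 0.065  0.152 -0.002] w 0.0496
```

Weight is about 5.7 N and the moment is +0.15 Nm about y. That makes this the heavy case, with the battery at its +x (far) end. I'll repeat the reading before acting on it.

```bash
python3 - <<'E'
from bench import robot
import numpy as np,cv2
F=[];T=[]
for i in range(8):
    s=robot.snapshot("wrist" if i else "scene")
    if i==0: cv2.imwrite("pics/lift.png",cv2.resize(s["image"][100:270,230:450],None,fx=3,fy=3)[:,:,::-1])
    o=robot.get_obs();F.append(o["wrist_force"]);T.append(o["wrist_torque"])
print(np.mean(F,0),np.std(F,0));print(np.mean(T,0),np.std(T,0))
E
```

```text
[-0.27026116 -0.22103292 -5.08126877] [0.48598188 0.65207672 0.56464579]
[ 0.03237166  0.13352404 -0.00338601] [0.033385   0.03417659 0.02366083]
```

View pics/lift.png

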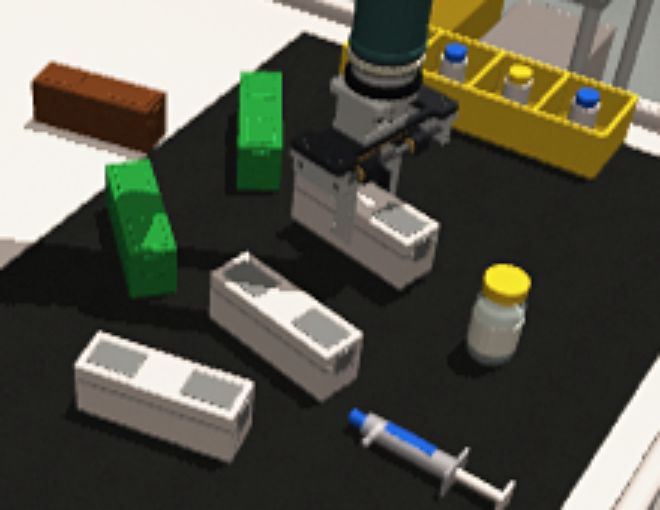

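{"name": "carry_out", "arguments": {
  "targets": [
    [0.7,0.3,0,0,0],
    [0.7,0.4,0,0,0],
    [0.7,0.4,0,0,0],
    [0.7,0.3,0,0,0],
    [0.7,0.1,0,0,0],
    [0.7,0,0,0,0],
    [0.3,0,0,0,0],
    [0.3,0,0,0,0],
    [0.2,0,0,0,0],
    [0.2,0,0,0,0],
    [0.2,0,0,1,0],
    [0.2,0,0,1.3,0],
    [0.2,0,0,0.4,0],
    [0.2,0,0,0,0],
    [0.2,0,0,0,0]
  ]
}}

```text
time: 6.15
tool_pos: [0.5952, 0.3046, 0.0162]
ee_rot: [-2.944, 1.57, 3.108]
wrist_force: [-0.4, -0.1, -0.3]
width: 0.0751
```

```bash
python3 go.py
```

```text
t 6.15 tcp [0.5952 0.3046 0.0162] z-yaw -13.23 down [-0.001  0.    -1.   ] F [-0.43 -0.1  -0.28] T [-0.014 -0.01  -0.01 ] w 0.0751
```

{"name": "carry_out", "arguments": {
  "targets": [
    [0.7,0,0,0,0],
    [0.7,0,0,0,0],
    [0.7,0,0,0,0],
    [0.7,0,0,0,0],
    [0.7,0,0,0,0],
    [0.7,0,0,0,0],
    [0.7,-0.3,0,0,0],
    [0.7,-0.5,0,0,0],
    [0.7,-1,0,0,0],
    [0.7,-1.5,0,0,0],
    [0.7,-2,0,0,0],
    [0.7,-2,0,0,0],
    [0.7,-2,0,0,0],
    [0.7,-2,0,0,0],
    [0.7,-1.2,0,0,0],
    [0.7,-0.5,0,0,0],
    [0.7,0,0,0,0],
    [0.7,0,0,0,0]
  ]
}}

```text
time: 7.95
tool_pos: [0.5945, 0.3046, 0.1454]
ee_rot: [-2.56, 1.569, -2.79]
wrist_force: [0.1, 0.6, -4.1]
width: 0.05
```

```bash
python3 go.py;python3 - <<'E'
from bench import robot
import numpy as np,cv2
F=[];T=[]
for i in range(7):
    s=robot.snapshot("wrist")
    o=robot.get_obs();F.append(o["wrist_force"]);T.append(o["wrist_torque"])
print(np.mean(F,0),np.mean(T,0))
import pickle;pickle.dump(s,open("w2.pkl","wb"));cv2.imwrite("pics/w2.png",s["image"][:,:,::-1])
E
```

```text
t 7.95 tcp [0.5945 0.3046 0.1454] z-yaw -13.2 down [-0.002 -0.001 -1.   ] F [ 0.09  0.61 -4.14] T [-0.03   0.026  0.033] w 0.05
[-0.1756733  -0.35508711 -5.3181487 ] [ 0.01295974 -0.00146929 -0.00648256]
```

View pics/w2.png

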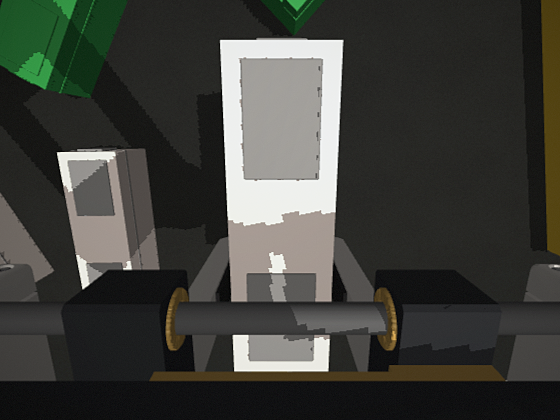

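The case hangs level in the jaws. Its near edge is at row 40 (px 220–343), the far edge at about row 371 (px 232–329), and the moment is about zero. Next I'll measure where the grip sits along the case and work out the carry.

```bash
python3 - <<'E'
import pickle,numpy as np
from h import ray
s=pickle.load(open("w2.pkl","rb"))
p=ray(s,[[220,40],[343.5,40],[329,371.5],[233,371.5]],.189);t=np.array([.5945,.3046]);y=np.radians(-13.2)
z=np.array([np.cos(y),np.sin(y)]);w=np.array([-z[1],z[0]])
for q in p: print(((q[:2]-t)@z).round(4),((q[:2]-t)@w).round(4))
c=np.array([.5758,-.3213]);u=np.radians(79.47)
for off in(.025,.027):print("tcp goal",c+off*np.array([np.cos(u),np.sin(u)]))
E
python3 go.py .5805 -.2953 .145 79.47
```

```text
-0.1064 -0.0244
-0.1064 0.026
0.0542 0.0264
0.0543 -0.025
tcp goal [ 0.58036876 -0.29672102]
tcp goal [ 0.58073426 -0.2947547 ]
t 8.3 tcp [0.5948 0.3047 0.1458] z-yaw -13.2 down [-0.001 -0.    -1.   ] F [-0.69 -0.02 -5.66] T [ 0.029 -0.03  -0.048] w 0.0499
shift cm [  0.11 -58.74  12.3 ] turn -92.67
```

The last joint can't bring this grip to the cradle: it would need about 163° or −197° against a ±147° limit. I'll set the case back down, turn the gripper a half turn and regrip.

{"name": "carry_out", "arguments": {
  "targets": [
    [0.7,1,0,0,0],
    [0.7,2.5,0,0,0],
    [0.7,2.5,0,0,0],
    [0.7,2.5,0,0,0],
    [0.7,1.8,0,0,0],
    [0.7,1,0,0,0],
    [0.7,0.6,0,0,0],
    [0.7,0.4,0,0,0],
    [0.7,0.4,0,0,0],
    [0.7,0.3,0,0,0],
    [0.7,0,0,0,0],
    [0.7,0,0,0,0],
    [0.3,0,0,0,0],
    [0.2,0,0,0,0],
    [0.0,0,0,0,0],
    [0,0,0,0,0],
    [0,-1,0,0,0],
    [0,-4,0,0,0],
    [0,-4,0,0,0],
    [0,-2,0,0,0]
  ]
}}

```text
time: 10.3
tool_pos: [0.5968, 0.3056, 0.1324]
ee_rot: [0.634, 1.563, 0.404]
wrist_force: [0.1, -0.6, 0.5]
width: 0.094
```

{"name": "carry_out", "arguments": {
  "targets": [
    [0,0,0,0,8],
    [0,0,0,0,8.5],
    [0,0,0,0,8.5],
    [0,0,0,0,8.5],
    [0,0,0,0,8.5],
    [0,0,0,0,8.5],
    [0,0,0,0,8.5],
    [0,0,0,0,8.5],
    [0,0,0,0,8.5],
    [0,0,0,0,8.5],
    [0,0,0,0,8.5],
    [0,0,0,0,8.5],
    [0,0,0,0,8.5],
    [0,0,0,0,8.5],
    [0,0,0,0,8.5],
    [0,0,0,0,8.5],
    [0,0,0,0,8.5],
    [0,0,0,0,8.5],
    [0,0,0,0,8.5],
    [0,0,0,0,8.5]
  ]
}}

```text
time: 12.3
tool_pos: [0.5952, 0.3049, 0.1276]
ee_rot: [-2.647, 1.57, 0.441]
wrist_force: [-0.3, -0.1, -0.2]
width: 0.0941
```

{"name": "carry_out", "arguments": {
  "targets": [
    [0,0,0,0,8.5],
    [0,0,0,0,2],
    [0,0,0,0,0],
    [0,0,0,0,0]
  ]
}}

```text
time: 12.7
tool_pos: [0.5952, 0.3048, 0.1272]
ee_rot: [-2.443, 1.57, 0.469]
wrist_force: [0.4, 0.0, 1.0]
width: 0.0937
```

```bash
python3 go.py .5948 .3047 .016 166.8; python3 - <<'E'
from bench import robot
import cv2,pickle
s=robot.snapshot("wrist");pickle.dump(s,open("w3.pkl","wb"));cv2.imwrite("pics/w3.png",s["image"][:,:,::-1])
E
```

```text
t 12.7 tcp [0.5952 0.3048 0.1272] z-yaw 166.85 down [ 0.001  0.    -1.   ] F [0.45 0.02 0.96] T [ 0.071  0.128 -0.031] w 0.0937
shift cm [11.12  0.03  0.04] turn 0.05
```

View pics/w3.png

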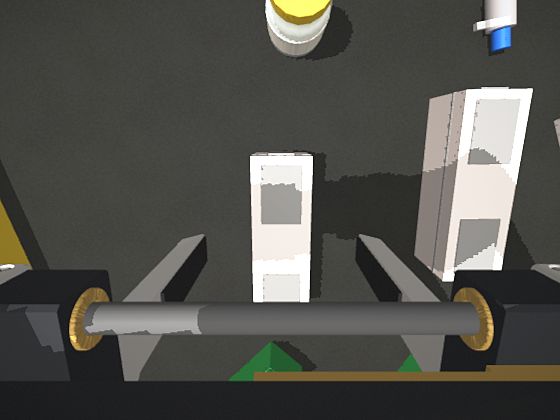

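The case lies between the open fingers at px (250–312, 153–300), centred, with the bottle standing at the top. I'll descend, regrip and lift.

{"name": "carry_out", "arguments": {
  "targets": [
    [0,2,0,0,0],
    [0,3,0,0,0],
    [0,3,0,0,0],
    [0,2,0,0,0],
    [0,1,0,0,0],
    [0,0.1,0,0,0],
    [0,0,0,0,0],
    [0.3,0,0,0,0],
    [0.7,0,0,0,0],
    [0.7,0,0,0,0],
    [0.7,0,0,0,0],
    [0.7,0,0,0,0],
    [0.7,0,0,0,0],
    [0.7,0,0,0,0],
    [0.7,0,0,0,0],
    [0.7,0,0,0,0],
    [0.7,0,0,0,0]
  ]
}}

```text
time: 14.45
tool_pos: [0.5951, 0.3049, 0.0156]
ee_rot: [-1.924, 1.571, 0.987]
wrist_force: [0.5, 0.2, 0.1]
width: 0.0501
```

```bash
python3 go.py
```

```text
t 14.45 tcp [0.5951 0.3049 0.0156] z-yaw 166.8 down [ 0.  0. -1.] F [0.5  0.23 0.05] T [ 0.075  0.156 -0.031] w 0.0501
```

{"name": "carry_out", "arguments": {
  "targets": [
    [0.7,-0.3,0,0,0],
    [0.7,-0.5,0,0,0],
    [0.7,-1,0,0,0],
    [0.7,-1.5,0,0,0],
    [0.7,-2,0,0,0],
    [0.7,-2,0,0,0],
    [0.7,-2,0,0,0],
    [0.7,-2,0,0,0],
    [0.7,-1.2,0,0,0],
    [0.7,-0.5,0,0,0],
    [0.7,0,0,0,0],
    [0.7,0,0,0,0]
  ]
}}

```text
time: 15.65
tool_pos: [0.5945, 0.3045, 0.1443]
ee_rot: [0.602, 1.569, -2.77]
wrist_force: [0.5, 0.3, -5.0]
width: 0.0499
```

```bash
python3 go.py .5805 -.2957 .145 -100.5;python3 - <<'E'
from bench import robot
import numpy as np,cv2
F=[];T=[]
for i in range(6):
    s=robot.snapshot("wrist")
    o=robot.get_obs();F.append(o["wrist_force"]);T.append(o["wrist_torque"])
print(np.mean(F,0),np.mean(T,0),o["joint_positions"])
E
```

```text
t 15.65 tcp [0.5945 0.3045 0.1443] z-yaw 166.8 down [-0.002 -0.001 -1.   ] F [ 0.53  0.28 -4.98] T [0.055 0.198 0.029] w 0.0499
shift cm [-2.000e-02  5.875e+01 -1.235e+01] turn -92.7
[-0.04377407 -0.09025614 -4.8424777 ] [-0.00796311  0.16055787  0.00564753] [3.88556206e-01 3.69543756e-01 1.15215345e+00 1.59122395e-05
 1.62131156e+00 2.18973650e+00]
```

Weight is steady at about 5 N. The moment matches the unloaded reading in this orientation (0.13–0.16), so the case is still balanced. I'll carry it over and then turn.

{"name": "carry_out", "arguments": {
  "targets": [
    [0.7,0,1,-0.2,0],
    [0.7,0,2,-0.4,0],
    [0.7,0,3,-0.6,0],
    [0.7,0,4,-0.8,0],
    [0.7,0,4,-0.9,0],
    [0.7,0,4,-0.9,0],
    [0.7,0,4,-0.9,0],
    [0.7,0,4,-0.9,0],
    [0.7,0,4,-0.9,0],
    [0.7,0,4,-0.9,0],
    [0.7,0,4,-0.9,0],
    [0.7,0,4,-0.8,0],
    [0.7,0,4,-0.8,0],
    [0.7,0,4,-0.8,0],
    [0.7,0,4,-0.8,0],
    [0.7,0,3,-0.6,0],
    [0.7,0,2,-0.4,0],
    [0.7,0,2,-0.4,0],
    [0.7,0,1,-0.2,0],
    [0.7,0,0.7,-0.2,0]
  ]
}}

```text
time: 17.95
tool_pos: [0.5812, -0.3364, 0.1454]
ee_rot: [-1.137, 1.57, 1.774]
wrist_force: [-1.0, 0.2, -4.6]
width: 0.0495
```

{"name": "carry_out", "arguments": {
  "targets": [
    [0.7,0,0,0,-3],
    [0.7,0,0,0,-6],
    [0.7,0,0,0,-8],
    [0.7,0,0,0,-8],
    [0.7,0,0,0,-8],
    [0.7,0,0,0,-8],
    [0.7,0,0,0,-8],
    [0.7,0,0,0,-8],
    [0.7,0,0,0,-8],
    [0.7,0,0,0,-8],
    [0.7,0,0,0,-8],
    [0.7,0,0,0,-6],
    [0.7,0,0,0,-4],
    [0.7,0,0,0,-1.7],
    [0.7,0,0,0,0],
    [0.7,0,0,0,0]
  ]
}}

```text
time: 19.55
tool_pos: [0.5816, -0.3355, 0.1455]
ee_rot: [2.592, 1.571, 0.838]
wrist_force: [0.4, 0.2, -4.8]
width: 0.05
```

```bash
python3 go.py .5805 -.2957 .085 -100.5
```

```text
t 19.55 tcp [ 0.5816 -0.3355  0.1455] z-yaw -100.51 down [ 0.  0. -1.] F [ 0.37  0.19 -4.84] T [-0.056  0.057 -0.044] w 0.05
shift cm [ 6.05 -0.84 -3.89] turn -0.01
```

{"name": "carry_out", "arguments": {
  "targets": [
    [0.7,0,-0.1,-0.5,0],
    [0.7,0,-0.2,-1,0],
    [0.7,0,-0.2,-1,0],
    [0.7,0,-0.2,-0.9,0],
    [0.7,0,-0.1,-0.5,0],
    [0.7,1,0,0,0],
    [0.7,2,0,0,0],
    [0.7,2,0,0,0],
    [0.7,1.5,0,0,0],
    [0.7,1,0,0,0],
    [0.7,0.5,0,0,0],
    [0.7,0,0,0,0],
    [0.7,0,0,0,0]
  ]
}}

```text
time: 20.85
tool_pos: [0.5812, -0.2966, 0.0664]
ee_rot: [1.232, 1.569, -0.522]
wrist_force: [-0.2, -0.0, -4.2]
width: 0.0498
```

```bash
python3 go.py .5805 -.2957 .032 -100.5; python3 - <<'E'
from bench import robot
import cv2,pickle,numpy as np
d={n:robot.snapshot(n) for n in("wrist","scene","top")};pickle.dump(d,open("w4.pkl","wb"))
a=[cv2.resize(d["wrist"]["image"],(400,300)),cv2.resize(d["scene"]["image"][240:375,150:330],(400,300)),cv2.resize(d["top"]["image"][135:231,350:478],(400,300),interpolation=2)]
cv2.imwrite("pics/w4.png",np.vstack([np.hstack(a[:2]),np.hstack([a[2],a[2]*0])])[:,:,::-1])
E
```

```text
t 20.85 tcp [ 0.5812 -0.2966  0.0664] z-yaw -100.5 down [ 0.002 -0.001 -1.   ] F [-0.19 -0.02 -4.23] T [-0.126  0.094 -0.028] w 0.0498
shift cm [ 3.44 -0.09 -0.08] turn -0.0
```

View pics/w4.png

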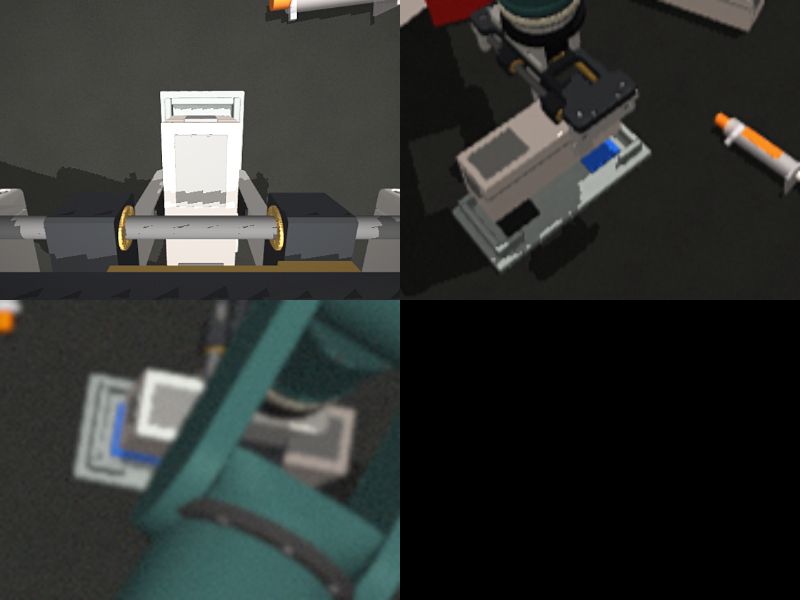

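Seen from the wrist, the case sits over the cradle with its battery end toward the blue-pad (+y) end, which is at the top. In the scene view the blue pad shows under that far end. I'll zoom in on the alignment.

```bash
python3 - <<'E'
import cv2,pickle
d=pickle.load(open("w4.pkl","rb"));cv2.imwrite("pics/w4z.png",cv2.resize(d["wrist"]["image"][115:265,190:380],None,fx=4,fy=4,interpolation=0)[:,:,::-1])
E
```

```text
(no output)
```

View pics/w4z.png

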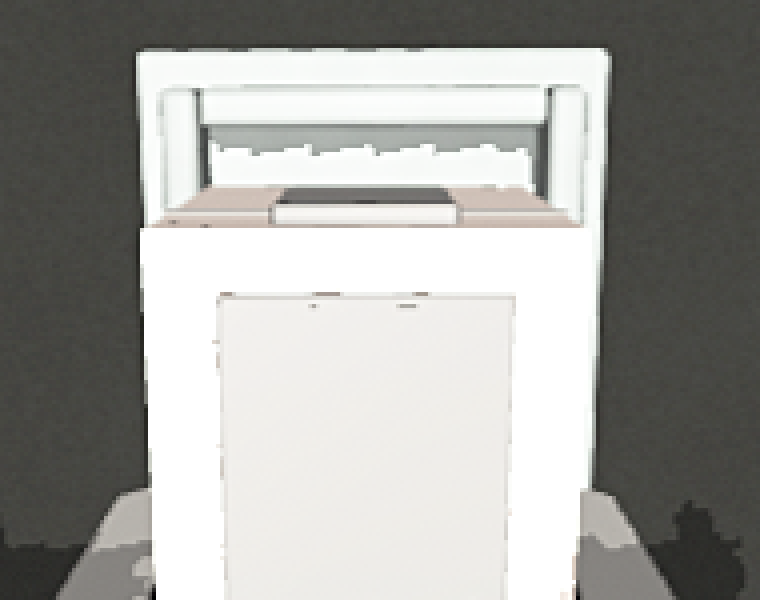

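```bash
python3 - <<'E'
import pickle,numpy as np
from h import ray
s=pickle.load(open("w4.pkl","rb"))["wrist"]
t=np.array([.5812,-.2966]);u=np.radians(79.5);Y=np.array([np.cos(u),np.sin(u)]);X=np.array([Y[1],-Y[0]])
def f(n,a,z):
    p=ray(s,np.array(a)/4.+[190-.375,115-.375],z)[:,:2]-t; print(n,"along Y",(p@Y).round(4),"X",(p@X).round(4))
f("base",[[137,48],[609,48]],.010)
f("base side R",[[609,48],[594,488]],.010)
f("lid end",[[140,228],[585,228]],.1104)
f("bottom end",[[210,188],[512,188]],.0504)
E
```

```text
base along Y [0.0758 0.0759] X [-0.0425  0.0465]
base side R along Y [ 0.0759 -0.0115] X [0.0465 0.0477]
lid end along Y [0.0537 0.0538] X [-0.025  0.025]
bottom end along Y [0.0531 0.0531] X [-0.0245  0.024 ]
```

The wrist view wants about +2 mm in both axes and the top view about −0.9/+0.8 mm. I'll go between them, which stays well inside the 6 mm play, and lower in steps.

{"name": "carry_out", "arguments": {
  "targets": [
    [0.7,0,0.1,-0.15,0],
    [0.7,0.5,0,0,0],
    [0.7,0.6,0,0,0],
    [0.7,0.6,0,0,0],
    [0.7,0.5,0,0,0],
    [0.7,0.4,0,0,0],
    [0.7,0.3,0,0,0],
    [0.7,0.2,0,0,0],
    [0.7,0,0,0,0],
    [0.7,0,0,0,0]
  ]
}}

```text
time: 22.0
tool_pos: [0.582, -0.295, 0.0347]
ee_rot: [1.389, 1.57, -0.365]
wrist_force: [0.8, -0.1, -4.8]
width: 0.0499
```

```bash
python3 go.py .5805 -.2957 .0316 -100.5
```

```text
t 22.0 tcp [ 0.582  -0.295   0.0347] z-yaw -100.5 down [ 0. -0. -1.] F [ 0.8  -0.05 -4.82] T [-0.024  0.072 -0.025] w 0.0499
shift cm [ 0.31 -0.14  0.1 ] turn 0.0
```

{"name": "carry_out", "arguments": {
  "targets": [
    [0.7,0.1,0,0,0],
    [0.7,0.1,0,0,0],
    [0.7,0.05,0,0,0],
    [0.7,0.05,0,0,0],
    [0.7,0,0,0,0],
    [0.7,0,0,0,0]
  ]
}}

```text
time: 22.6
tool_pos: [0.5819, -0.2949, 0.0315]
ee_rot: [1.659, 1.571, -0.095]
wrist_force: [-0.2, -0.5, -4.5]
width: 0.0498
```

```bash
python3 go.py; python3 - <<'E'
from bench import robot
import cv2,numpy as np
a=[cv2.resize(robot.snapshot("wrist")["image"][100:250,180:380],(400,300)),cv2.resize(robot.snapshot("scene")["image"][240:375,150:330],(400,300))]
print(robot.get_obs()["wrist_force"])
cv2.imwrite("pics/w5.png",np.hstack(a)[:,:,::-1])
E
```

```text
t 22.6 tcp [ 0.5819 -0.2949  0.0315] z-yaw -100.5 down [ 0. -0. -1.] F [-0.23 -0.53 -4.54] T [-0.135  0.057  0.022] w 0.0498
[-0.07019706 -0.06296312 -4.36860276]
```

View pics/w5.png

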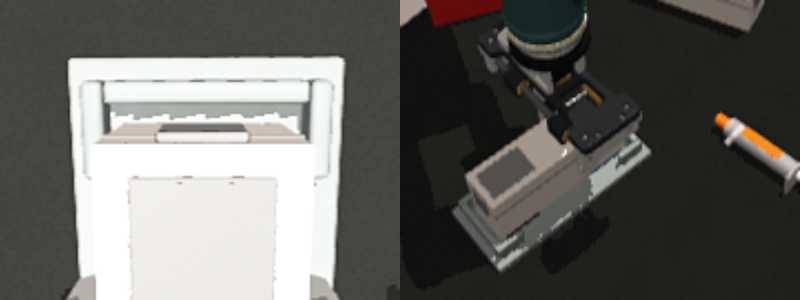

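The case is between the guides and laterally centred: the cradle spans px 68–344 and the case 95–313. It still hangs free, so I'll lower it the last bit.

{"name": "carry_out", "arguments": {
  "targets": [
    [0.7,0.05,0,0,0],
    [0.7,0.05,0,0,0],
    [0.7,0,0,0,0],
    [0.7,0,0,0,0]
  ]
}}

```text
time: 23.1
tool_pos: [0.5819, -0.295, 0.0315]
ee_rot: [1.299, 1.57, -0.455]
wrist_force: [-2.7, 1.9, 4.2]
width: 0.05
```

{"name": "carry_out", "arguments": {
  "targets": [
    [0.7,0.05,0,0,0],
    [0.7,0,0,0,0],
    [0.7,0,0,0,0]
  ]
}}

```text
time: 23.4
tool_pos: [0.582, -0.295, 0.0315]
ee_rot: [1.178, 1.57, -0.575]
wrist_force: [-4.1, 2.2, 6.3]
width: 0.0499
```

Contact made at the expected height (0.0315). I'll ease off slightly, open, and retreat upward.

{"name": "carry_out", "arguments": {
  "targets": [
    [0.7,-0.1,0,0,0],
    [0.7,0,0,0,0],
    [0.4,0,0,0,0],
    [0.3,0,0,0,0],
    [0.2,0,0,0,0],
    [0.1,0,0,0,0],
    [0,0,0,0,0],
    [0,0,0,0,0],
    [0,-1,0,0,0],
    [0,-2,0,0,0],
    [0,-4,0,0,0],
    [0,-4,0,0,0],
    [0,-4,0,0,0],
    [0,-3,0,0,0],
    [0,0,3,3,0],
    [0,0,0,4,0],
    [0,0,0,4,0],
    [0,0,0,4,0],
    [0,0,0,0,0],
    [0,0,0,0,0]
  ]
}}

```text
time: 25.4
tool_pos: [0.5836, -0.4486, 0.2109]
ee_rot: [3.079, 1.57, 1.323]
wrist_force: [0.9, 1.5, 0.1]
width: 0.0942
```

```bash
python3 go.py; python3 - <<'E'
from bench import robot
import cv2,numpy as np,pickle
d={n:robot.snapshot(n) for n in("wrist","scene","top")};pickle.dump(d,open("w6.pkl","wb"))
im=[d["scene"]["image"],cv2.resize(d["scene"]["image"][240:375,150:330],(400,300)),cv2.resize(d["wrist"]["image"],(400,300)),d["top"]["image"]]
cv2.imwrite("pics/w6.png",np.vstack([np.hstack([cv2.resize(im[0],(400,300)),im[1]]),np.hstack([im[2],cv2.resize(im[3],(400,300))])])[:,:,::-1])
E
```

```text
t 25.4 tcp [ 0.5836 -0.4486  0.2109] z-yaw -100.59 down [ 0.     0.001 -1.   ] F [0.91 1.52 0.11] T [-0.071  0.1    0.   ] w 0.0942
```

View pics/w6.png

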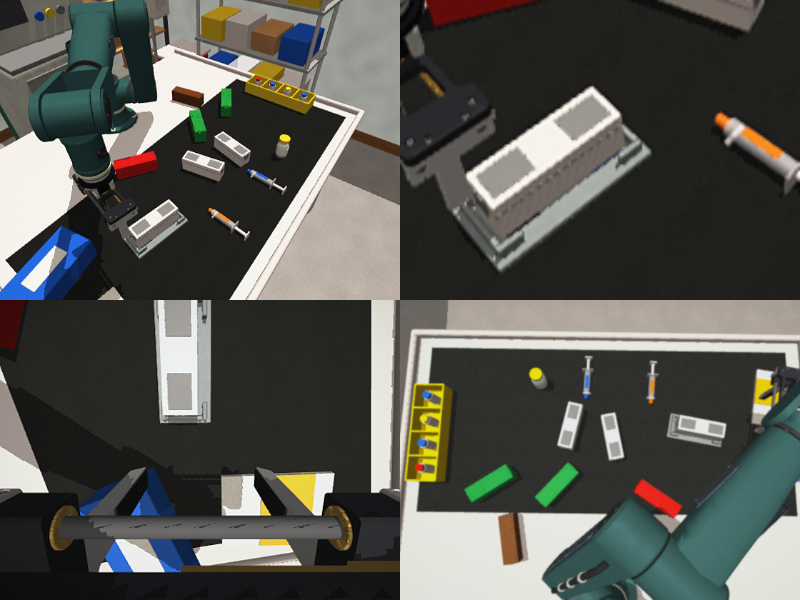

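The case lies in the cradle, the gripper is clear, and the other items look unmoved. I'll check the numbers from the top view.

```bash
python3 - <<'E'
import pickle,cv2,numpy as np
from h import ray
s=pickle.load(open("w6.pkl","rb"))["top"]; s0=pickle.load(open("d.pkl","rb"))["top"]; k=4
hsv=cv2.cvtColor(cv2.resize(s["image"],None,fx=k,fy=k,interpolation=cv2.INTER_CUBIC),cv2.COLOR_RGB2HSV)
un=lambda p:(np.atleast_2d(p)+.5)/k-.5
W=((hsv[...,1]<40)&(hsv[...,2]>138)).astype(np.uint8); W[:520]=0;W[960:]=0;W[:,:850]=0;W[:,1880:]=0
W[:,1400:]&=(hsv[...,2]>175)[:,1400:].astype(np.uint8)|0
n,l,st,c=cv2.connectedComponentsWithStats(W)
for i in range(1,n):
    if st[i,4]<2500: continue
    r=cv2.minAreaRect(cv2.findContours((l==i).astype(np.uint8),0,2)[0][0]); z=.076 if c[i][0]>1400 else .06
    b=ray(s,un(cv2.boxPoints(r)),z);E=b-np.roll(b,1,0); e=np.linalg.norm(E,axis=1); v=E[np.argmax(e)]; v*=np.sign(v[0]);print(ray(s,un(r[0]),z)[0].round(4),e[:2].round(4),np.degrees(np.arctan2(v[1],v[0])).round(1))
df=cv2.absdiff(s["image"],s0["image"]).max(2)
print("diff bottle/syringes:",(df[70:150,170:370]>50).sum())
E
```

```text
[0.5765 0.1351 0.06  ] [0.053 0.165] -12.0
[ 0.5388 -0.0131  0.06  ] [0.165  0.0541] 11.4
[ 0.5748 -0.322   0.076 ] [0.1618 0.0514] 79.5
diff bottle/syringes: 42
```

```bash
python3 -c "
from bench import robot
print(robot.close_job())"
```

```text
the job is handed in; nothing more can be done
None
```

The battery case is in the charging cradle with its heavy end on the blue pad. I let go of it and handed the job in at about 25.5 s of the 64 s.

- **Which case:** the left-most case (largest y) was the first I lifted. It weighed about 5.1 N (0.52 kg), which only the battery case can, so I never touched the other two. The moment put its centre of mass about 26 mm toward its far (+x) end. Regripped there, it hung balanced.
- **Regrip:** that grip could not reach the cradle the right way round because of the last joint's range. I set the case back down, turned the gripper a half turn and gripped again.
- **Placing:** I lowered it in small steps until it touched at the expected height, pressing with about 8 N at most, then eased off, released and moved clear.

**Last checks (top camera):**

| Item | Found | Reference |
|---|---|---|
| Case centre in cradle (m) | (0.575, -0.322) | (0.576, -0.321), cradle centre |
| Case angle | 79.5° | 79.5°, cradle |
| Two empty cases | within 0.2 mm | their first measurement |

The bottle and syringes look unmoved. A picture comparison there showed 42 changed pixels, which I took for shadow and did not look into.

- **Views that differed:** just before lowering, the wrist and top views disagreed by 2–3 mm on sideways alignment. I went between them, inside the 6 mm play.
- **Torque offset:** after the half turn the torque reading carried an offset of about 0.13 Nm. The end was decided from readings before that, all at the same wrist angle.

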